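# Sort the small baking things beside the mixer

### The arm

A 7-joint arm with a two-finger parallel gripper is mounted at the origin on the work surface. World frame = base frame: x ahead of the robot, y to its left, z up, the work surface at z = 0. Lengths are in m, angles in rad, forces in N, time in s.
With the tool pointing down it reaches from about 0.425 to 0.925 m from the base axis. Payload 6.8 kg.
Tool frame: the origin (TCP) lies on the front face of the gripper's body, between the roots of the fingers; the fingertips stand 73 mm ahead of it and the grasp point (between the pads) lies 54 mm ahead of it (env.nose_length is the distance from the TCP to the fingertips, in m); z points along the fingers, y is the line along which they close (so a half turn about z gives the same grasp; the last joint's range is limited). The gripper opens to 85 mm and grips with 20 to 120 N. Pads are 22 mm wide; open, the fingers measure 114 mm over their backs; the gripper's body (76 mm by 85 mm) begins 54 mm behind the grasp point. The pads swing forward as they close: fully open they stand 13 mm farther back than shut.
Start: joints at [-1.255, 0.477, 0.022, 1.555, -0.011, 1.109, -0.083], TCP at [0.278, 0.615, 0.304] pointing down, gripper open.
Joint ranges: [-2.96, 2.96], [-0.34, 2.1], [-1.41, 1.46], [0.24, 2.44], [-1.37, 4.51], [0.17, 1.92], [-2.96, 2.96]. Speed limits (rad/s): [2.39, 2.39, 3.14, 3.14, 3.14, 3.14, 3.14].

### API

Orientations are given as a unit quaternion [w, x, y, z].
In Python, from cell import env, kin, camera, calibration, job gives the robot as it stands. The module is installed in compiled form; this text tells all that it offers. Calls block until the motion is done:
- env.reach(position, orientation): joint-space move of the TCP to a pose.
- env.movel(position, velocity=0.15, rot=None, stop_force=None): straight line of the TCP; rot=None keeps the orientation; velocity is the mean speed in m/s. With stop_force (N) it stops when the force on the tool has changed by that much, and returns True; else False.
- env.goto_joints(angles): joint-space move.
- env.grip(opening, f_grip=None): finger opening in m; f_grip is the grip in N (None keeps the last); returns when the fingers have stopped.
- env.dwell(seconds).
- kin.inverse_kinematics(position, orientation): joint angles nearest the present ones, or None.
- env.get_state(): the state.
- camera(name): name is "side" or "top" or "wrist"; returns (picture, depth): 420x560x3 uint8, blue, green, red; 420x560 float32, m along the optical axis (not along the pixel's ray), 0 where there is no reading.
- calibration(name): a dict with "fx", "fy", "cx", "cy" (pixels), "rvec" (rotation vector, rad) and "tvec" (3), from world to camera coordinates, as OpenCV has them. Camera axes: x right, y down, z forward; pixel columns grow to the right and rows downward; lengths in m; the calibration is good to about 2 mm. A picture is of the moment at which its call begins: read the wrist's pose just before it. calibration takes no time and is no camera call; for the wrist camera it gives the pose at the moment of the call.
A pose or a line that the arm cannot do raises env.PlanningError and nothing moves.
- job.job_done(): hands the job in; it is judged then, once.
The state is a dict: "time": time; "qpos": joint angles; "joint_velocities": joint speeds; "joint_torque": joint torques, N m; "tcp_pos": TCP position; "orientation": TCP orientation; "force": force on the tool from outside, world axes, zero at the start; "torque": the same for the moment, N m; "opening": finger opening in m; "gripper_force": force on a finger pad.
Only numpy, scipy, OpenCV 4.12 (cv2) and the standard library are available. Lean on these libraries where they do the work, as an engineer would, in place of code of your own. Each camera call takes 0.05 s, during which the arm holds its last target. There are 200 camera calls.

### The job

Put the small baking things away where each kind belongs: both aluminium pastry rings in the round tart tin, both wooden cookie stamps in the long ceramic tray, and the corked spice jar in the small square wooden box. Set each one down upright on the floor of its container, never dropping it and with nothing stacked on anything else, and leave the salt cellar where it stands.

Things in the scene. Friction and masses are not known exactly. Their poses are not given: they have to be found in the camera images.
- ring_large: Larger of two bright aluminium pastry rings: open tube standing on end, outer diameter 56 mm, wall 2 mm, height 40 mm, 60 g; gripped across the outside. Origin: centre of the underside, z up.
- ring_small: Smaller aluminium pastry ring: open tube standing on end, outer diameter 44 mm, wall 2 mm, height 40 mm, 45 g. Origin: centre of the underside, z up.
- stamp_round: Pale wooden cookie stamp with a round foot 50 mm in diameter and 12 mm thick; on it an upright round handle 26 mm in diameter from 12 to 44 mm height, with its tapered top at 50 mm; 60 g. Origin: centre of the underside, z up.
- stamp_square: Pale wooden cookie stamp with a square foot 46 x 46 mm (sides along its x and y), 12 mm thick; on it the same upright round handle, 26 mm in diameter from 12 to 44 mm height, tapered top at 50 mm; 60 g. Origin: centre of the underside, z up.
- spice_jar: Slim white stoneware spice jar with a cork stopper: diameter 42 mm up to 55 mm height, then a shoulder and a 28 mm cork, 75 mm high in all; 150 g. Origin: centre of the underside, z up.
- tart_tin: Shallow round aluminium tart tin, fixed to the counter: outer diameter 166 mm, inner 160 mm, rim 22 mm above the counter, inner floor 4 mm above it; holds both rings side by side. Origin: centre of the underside, z up.
- long_tray: Long white ceramic tray, fixed to the counter: outside 90 mm along its x by 200 mm along its y, walls 4 mm, inside 82 x 192 mm, rim 20 mm above the counter, inner floor 4 mm above it. Origin: centre of the underside, z up.
- square_box: Small open square wooden box, fixed to the counter: outside 80 x 80 mm, walls 5 mm, inside 70 x 70 mm, rim 30 mm above the counter, inner floor 5 mm above it. Origin: centre of the underside, z up.
- salt_cellar: Bystander: squat white ceramic salt cellar, 76 mm in diameter, 62 mm high, lid shut with a small steel knob; loose, 350 g, stands among the things to be sorted. Origin: centre of the underside, z up.

How it is judged:
By the outcome, as a careful person would: the job done as asked, in the order asked, and still so for the second after the job is handed in, with the robot touching nothing.
It also fails if it takes over 128 s, if anything falls off the work surface, if the arm or the gripper's body presses on something with over 40 N, if the wrist force passes 120 N, or if a joint passes its speed limit or range.

## Working session

There is one attempt and no reset: what is moved stays moved. The work goes in short steps, each a Python script; the robot and the scene stay as the last script left them, time stands still between calls to the robot, and variables do not carry over. Pictures are saved under pics/ and viewed, at most 14 in all, crops included, and the job is handed in when it is done.

```bash
mkdir -p pics
python3 - <<'E'
from cell import env,camera,calibration
import cv2,numpy as np
for n in("top","side"):
    p,d=camera(n); cv2.imwrite(f"pics/{n}0.png",p); np.savez(f"{n}0.npz",p=p,d=d); c=calibration(n); print(n,c)
    print((d>0).mean(),d[d>0].min(),d.max())
s=env.get_state(); print(s['time'],s['orientation'],env.nose_length)
E
```

```text
top {'fx': 408.69837008847077, 'fy': 408.69837008847077, 'cx': 279.2109444430094, 'cy': 207.3976292560509, 'rvec': array([ 2.12796923, -2.10098926,  0.17431491]), 'tvec': array([0.00950144, 0.54759519, 1.11921412])}
0.9961607142857143 0.42709774 2.1322327
side {'fx': 405.9363869887034, 'fy': 405.9363869887034, 'cx': 284.0477270361027, 'cy': 213.55453180293958, 'rvec': array([ 2.27369084, -0.66992439,  0.25977212]), 'tvec': array([-0.48157256,  0.24136418,  0.91756737])}
0.9960459183673469 0.61850363 3.1211789
0.1 [-9.84214863e-05  2.10323355e-01  9.77631548e-01 -7.95681890e-04] 0.0726
```

View pics/top0.png

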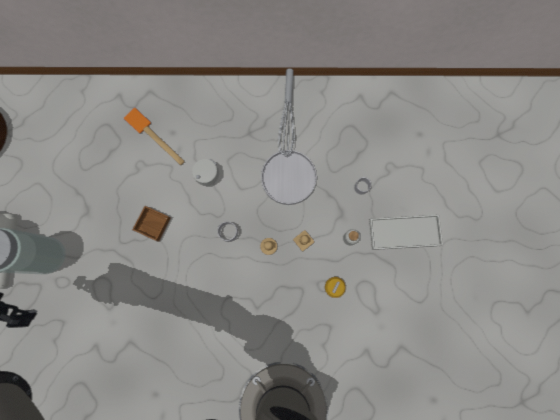

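View pics/side0.png

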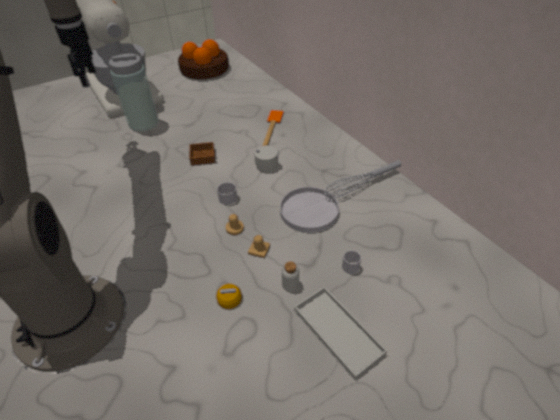

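The top view shows rings at (230,231) and (362,186), and stamps at (269,245) round and (304,240) square. The jar is at (353,237), the salt cellar at (206,172), the tin at (290,178), the tray at (405,232) and the box at (153,224). The side view agrees. Next I'll get coarse positions.

```bash
cat > h.py <<'E'
import cv2,numpy as np
from cell import env,kin,camera,calibration,job
def RT(c): return cv2.Rodrigues(np.array(c['rvec']))[0],np.array(c['tvec']).reshape(3)
def cloud(d,c):
    R,t=RT(c); v,u=np.mgrid[:d.shape[0],:d.shape[1]]
    P=np.stack([(u-c['cx'])/c['fx']*d,(v-c['cy'])/c['fy']*d,d],-1)
    return (P-t)@R
def ray(uv,c,z):
    "pixels (n,2) -> world xy on plane z"
    R,t=RT(c); uv=np.atleast_2d(uv).astype(float)
    D=np.c_[(uv[:,0]-c['cx'])/c['fx'],(uv[:,1]-c['cy'])/c['fy'],np.ones(len(uv))]@R
    o=-R.T@t; return (o+D*((z-o[2])/D[:,2])[:,None])[:,:2]
E
python3 - <<'E'
from h import *
for n in("top","side"):
    f=np.load(f"{n}0.npz"); c=calibration(n); W=cloud(f['d'],c); z=W[...,2]
    print(n,-RT(c)[0].T@RT(c)[1])
    m=((z>.012)&(z<.12)&(f['d']>0)&(np.hypot(W[...,0],W[...,1])>.3)&(np.hypot(W[...,0],W[...,1])<1.0)&(W[...,0]>.2)).astype(np.uint8)
    k,l,s,ce=cv2.connectedComponentsWithStats(m)
    for i in range(1,k):
        if s[i,4]<25: continue
        q=W[l==i]; h=np.percentile(q[:,2],95); T=q[q[:,2]>h-.008]
        r=cv2.minAreaRect((q[:,:2]*1000).astype(np.float32))
        print(ce[i].round(),s[i,4],'h%.3f'%h,'top mid',((T.max(0)+T.min(0))/2)[:2].round(3),'rect',np.round(r[0]),np.round(r[1]),round(r[2]))
E
```

```text
top [ 0.33166024 -0.00954544  1.20104179]
[288.  99.] 400 h0.041 top mid [ 0.881 -0.   ] rect [880.  -9.] [ 42. 217.] 84
[152. 134.] 52 h0.018 top mid [0.781 0.413] rect [779. 412.] [75. 15.] 46
[287. 167.] 350 h0.043 top mid [0.742 0.001] rect [667. -18.] [164. 207.] 66
[205. 172.] 575 h0.057 top mid [0.655 0.237] rect [654. 237.] [72. 73.] 5
[363. 185.] 107 h0.041 top mid [ 0.621 -0.228] rect [ 621. -227.] [43. 43.] 79
[150. 223.] 279 h0.033 top mid [0.501 0.393] rect [502. 393.] [83. 80.] 67
[  8. 221.] 250 h0.042 top mid [0.501 0.816] rect [503. 820.] [47. 45.] 1
[407. 231.] 339 h0.023 top mid [ 0.485 -0.35 ] rect [ 487. -351.] [ 91. 201.] 4
[227. 231.] 106 h0.042 top mid [0.479 0.166] rect [479. 166.] [54. 53.] 46
[351. 237.] 205 h0.077 top mid [ 0.466 -0.19 ] rect [ 467. -189.] [39. 41.] 87
[ 49. 256.] 834 h0.114 top mid [0.403 0.673] rect [404. 670.] [ 55. 109.] 87
[304. 241.] 132 h0.051 top mid [ 0.458 -0.055] rect [458. -56.] [44. 45.] 31
[268. 246.] 142 h0.052 top mid [0.44  0.047] rect [440.  47.] [39. 43.] 46
[  4. 280.] 136 h0.039 top mid [0.332 0.803] rect [330. 803.] [
[... 283 characters left out ...]
] 50
[202. 152.] 312 h0.033 top mid [0.504 0.391] rect [504. 391.] [86. 80.] 64
[339. 191.] 973 h0.045 top mid [ 0.852 -0.   ] rect [771.  18.] [416. 168.] 12
[227. 192.] 303 h0.042 top mid [0.482 0.166] rect [481. 165.] [60. 55.] 53
[234. 224.] 231 h0.052 top mid [0.441 0.045] rect [441.  46.] [46. 46.] 61
[259. 245.] 255 h0.052 top mid [ 0.46  -0.057] rect [460. -56.] [45. 46.] 42
[352. 260.] 288 h0.042 top mid [ 0.623 -0.228] rect [ 622. -227.] [44. 44.] 3
[291. 275.] 429 h0.078 top mid [ 0.468 -0.191] rect [ 465. -194.] [35. 41.] 50
[229. 295.] 484 h0.035 top mid [ 0.327 -0.146] rect [ 327. -148.] [59. 53.] 6
[341. 331.] 828 h0.023 top mid [ 0.487 -0.35 ] rect [ 488. -350.] [ 92. 201.] 4
```

```bash
cat >> h.py <<'E'
def quat(a): return [0,np.cos(a/2),np.sin(a/2),0]   # tool down, closing line along (sin a,-cos a)
E
python3 - <<'E'
from h import *
from scipy.optimize import least_squares
for n in("top","side"):
    f=np.load(f"{n}0.npz"); W=cloud(f['d'],calibration(n)); 
    q=W[(W[...,2]>.016)&(W[...,2]<.03)&(np.abs(np.hypot(W[...,0]-.645,W[...,1]+.01)-.08)<.02)&(W[...,0]<.70)]
    r=least_squares(lambda p:np.hypot(q[:,0]-p[0],q[:,1]-p[1])-p[2],[.645,-.01,.08],loss='soft_l1',f_scale=.003); print(n,r.x,len(q))
    q=W[(np.hypot(W[...,0]-.645,W[...,1]+.01)<.095)&(W[...,2]>.028)&(W[...,2]<.2)]; print('whisk over tin',len(q),q.min(0) if len(q) else '',q.max(0) if len(q) else '')
for p in [(.481,.166),(.622,-.228),(.44,.046),(.459,-.056),(.467,-.19),(.64,-.01),(.487,-.305),(.487,-.395),(.503,.392)]:
    for a in (np.pi/2,-np.pi/2):
        qs=[kin.inverse_kinematics([*p,z],quat(a)) for z in (.09,.22)]
        print(p,round(a,2),[None if x is None else np.round(x,2)[[0,4,5,6]] for x in qs])
E
```

```text
top [ 0.64772644 -0.00920837  0.08101367] 149
whisk over tin 37 [ 0.7103754  -0.01566182  0.0284277 ] [0.73901618 0.02022272 0.04848056]
side [ 0.64953741 -0.00960018  0.0813113 ] 261
whisk over tin 43 [ 0.71342448 -0.01887667  0.02817248] [0.73859356 0.0174029  0.04743263]
(0.481, 0.166) 1.57 [array([-0.71, -0.34,  0.52, -0.14]), array([-0.81, -0.19,  0.8 , -0.27])]
(0.481, 0.166) -1.57 [array([-0.25,  0.25,  0.55,  2.46]), array([-0.31,  0.07,  0.81,  2.62])]
(0.622, -0.228) 1.57 [array([-0.11, -0.54,  0.76,  0.69]), array([-0.33, -0.64,  1.05,  0.79])]
(0.622, -0.228) -1.57 [array([-0.46, -1.24,  1.21, -1.95]), array([-0.47, -0.96,  1.24, -2.11])]
(0.44, 0.046) 1.57 [array([-0.49, -0.33,  0.44,  0.07]), array([-0.7 , -0.16,  0.75, -0.07])]
(0.44, 0.046) -1.57 [array([-0.1 ,  0.17,  0.45,  2.73]), array([-0.27, -0.01,  0.76,  2.91])]
(0.459, -0.056) 1.57 [array([-0.32, -0.41,  0.47,  0.38]), array([-0.6 , -0.26,  0.77,  0.26])]
(0.459, -0.056) -1.57 [array([-0.88, -1.28,  1.01, -1.94]), array([-0.98, -0.71,  0.92, -2.4 ])]
(0.467, -0.19) 1.57 [array([-0.29, -0.77,  0.62,  0.98]), a
[... 189 characters left out ...]
y([-0.5 , -0.38,  0.94,  0.24])]
(0.64, -0.01) -1.57 [array([0.06, 0.19, 0.71, 2.9 ]), array([-0.84, -0.94,  1.21, -2.43])]
(0.487, -0.305) 1.57 [array([ 0.01, -0.62,  0.67,  1.  ]), array([-0.13, -0.46,  0.9 ,  0.88])]
(0.487, -0.305) -1.57 [array([-0.34, -1.25,  1.12, -1.63]), array([-0.38, -0.88,  1.11, -1.88])]
(0.487, -0.395) 1.57 [array([ 0.26, -0.46,  0.7 ,  0.97]), array([ 0.03, -0.51,  0.96,  1.03])]
(0.487, -0.395) -1.57 [array([-0.17, -1.25,  1.17, -1.57]), array([-0.19, -0.93,  1.19, -1.76])]
(0.503, 0.392) 1.57 [array([-0.93, -0.23,  0.68, -0.57]), array([-0.98, -0.19,  0.91, -0.6 ])]
(0.503, 0.392) -1.57 [array([-0.52,  0.32,  0.73,  2.12]), array([-0.52,  0.2 ,  0.94,  2.22])]
```

```bash
cat >> h.py <<'E'
Q=quat(np.pi/2)
def move(src,dst,h,w,floor,force=30,pre=.014,rel=.008,up=.22):
    "h: TCP height above the thing's underside, w: its width"
    env.grip(w+pre)
    env.reach([*src,up],Q); env.movel([*src,h],.12)
    env.grip(w-.012,force); s=env.get_state(); print('grip',s['opening'],s['gripper_force'],s['time'])
    env.movel([*src,h+.05],.08)
    s=env.get_state(); print('lifted',s['opening'],s['gripper_force'])
    if s['opening']<w-.006: raise SystemExit('missed')
    env.movel([*src,up],.2); env.reach([*dst,up],Q)
    env.movel([*dst,h+floor+.015],.15); env.dwell(.2)
    print('touch',env.movel([*dst,h+floor-.004],.02,stop_force=4)); z=env.get_state()['tcp_pos'][2]; print('z over nominal',z-h-floor)
    env.grip(w+rel); env.movel([*dst,z+.06],.1); env.movel([*dst,up],.25); print('t',env.get_state()['time'])
E
python3 - <<'E'
from h import *
move((.481,.166),(.641,.028),.086,.056,.004)
for n in("top","side"):
    p,d=camera(n); cv2.imwrite(f"pics/{n}1.png",cv2.resize(p[120:300,140:460],None,fx=2.4,fy=2.4))
E
```

```text
grip 0.0544321407343858 30.874666376039386 3.775
lifted 0.05434014700796728 31.688881209120154
touch True
z over nominal 0.001025118149340868
t 9.225
```

View pics/side1.png

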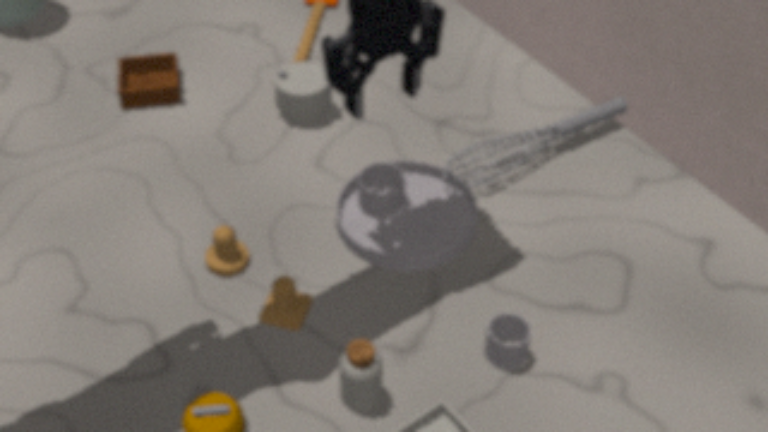

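The large ring stands upright in the tin (crop 382,190), clear of the whisk. I'll do the small ring and the stamps next.

Run:
```python
from h import *
move((.622,-.228),(.641,-.0495),.086,.044,.004)
move((.440,.046),(.487,-.397),.090,.026,.004,pre=.022)
move((.459,-.056),(.487,-.305),.090,.026,.004,pre=.022)
env.reach([.45,.15,.3],Q)
for n in("top","side"):
    p,d=camera(n); cv2.imwrite(f"pics/{n}2.png",cv2.resize(p[120:300,140:460] if n=="top" else p[120:400,140:460],None,fx=2.1,fy=2.1))
```

```text
grip 0.04231574566227264 30.582715580239892 12.1083
lifted 0.042377144189720536 30.43217615224421
touch True
z over nominal 0.0010918237307302493
t 17.45
grip 0.02512794878550616 29.159634980605915 20.1167
lifted 0.024740834362379754 29.483872060663998
touch True
z over nominal 0.0008204602764975179
t 26.2917
grip 0.02497108372946833 29.190999339334667 29.4333
lifted 0.025120649334615344 29.482712225290015
touch True
z over nominal 0.0007396025194462037
t 34.9583
```

View pics/side2.png

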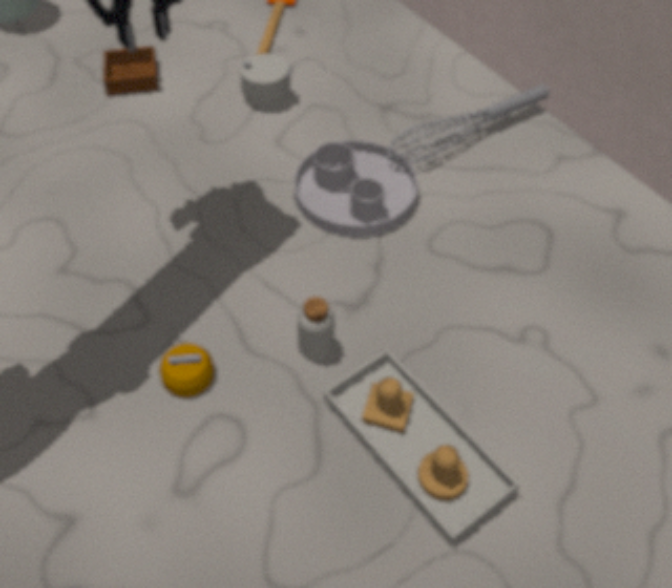

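Both rings stand in the tin (crop 333,167 and 367,201), and both stamps stand upright in the tray (388,400 and 444,470). The jar is next.

Run:
```python
from h import *
move((.467,-.191),(.503,.392),.101,.042,.005,force=40,up=.27)
env.reach([.45,-.1,.35],Q)
for n in("top","side"):
    p,d=camera(n); c=calibration(n); cv2.imwrite(f"pics/{n}3.png",cv2.resize(p[120:300,120:460] if n=="top" else p[110:390,140:460],None,fx=2.1,fy=2.1))
    W=cloud(d,c)
    for nm,x,y,r in(("RL",.641,.028,.033),("RS",.641,-.0495,.028),("SR",.487,-.397,.03),("SS",.487,-.305,.03),("jar",.503,.392,.03),("salt",.655,.237,.045)):
        q=W[(np.hypot(W[...,0]-x,W[...,1]-y)<r)&(W[...,2]>.028)&(W[...,2]<.12)]
        h=np.percentile(q[:,2],95); T=q[q[:,2]>h-.008]; print(n,nm,round(h,3),((T.max(0)+T.min(0))/2)[:2].round(3))
```

```text
grip 0.04083384410036966 39.97308498714119 40.2167
lifted 0.04063617278243157 40.5249294731766
touch True
z over nominal 0.0008549073765646608
t 47.45
top RL 0.047 [0.638 0.028]
top RS 0.045 [ 0.637 -0.049]
top SR 0.056 [ 0.484 -0.394]
top SS 0.056 [ 0.484 -0.303]
top jar 0.082 [0.499 0.392]
top salt 0.057 [0.654 0.238]
side RL 0.046 [0.639 0.029]
side RS 0.047 [ 0.639 -0.049]
side SR 0.057 [ 0.485 -0.396]
side SS 0.056 [ 0.485 -0.303]
side jar 0.082 [0.502 0.39 ]
side salt 0.056 [0.651 0.228]
```

View pics/side3.png

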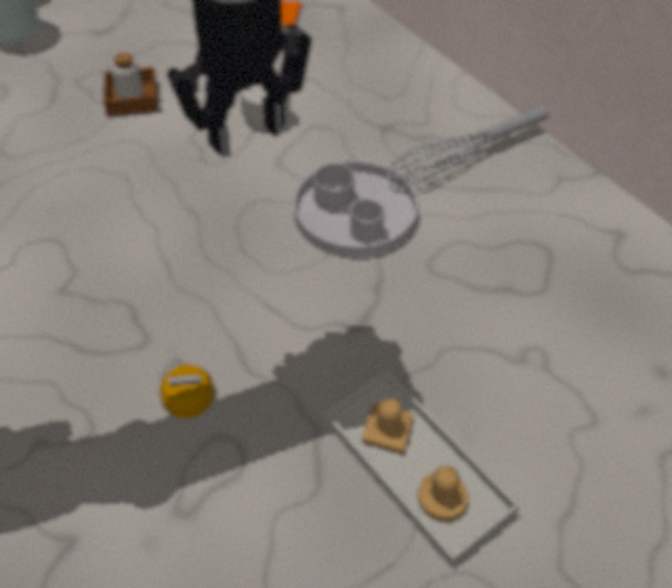

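View pics/top3.png

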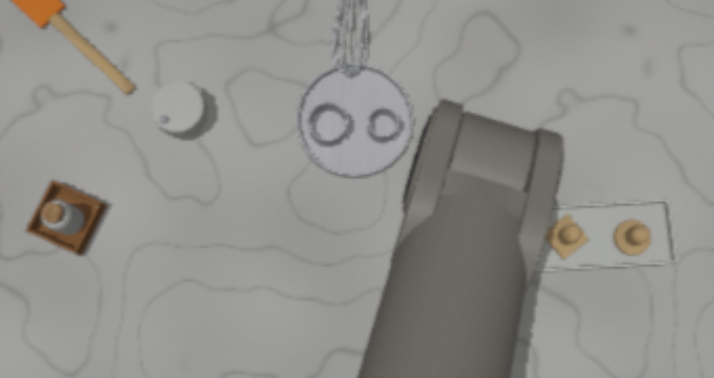

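All five things are upright at the expected heights. The jar is in the box (top crop 60,215), the rings are in the tin (330,125 and 385,125) and the stamps are in the tray (568,233 and 632,237). The salt cellar has not moved.

```bash
python3 -c "
from cell import job; print(job.job_done())"
```

```text
the job is handed in; nothing more can be done
None
```

Job handed in: both rings are in the tart tin, both stamps in the long tray and the jar in the square box, all upright on the container floors with the salt cellar unmoved, in about 50 s of robot time.

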